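Unlock the parts tote and tip its loose parts into the corner by the dish

TASK

The blue parts tote is locked on its docking plate. Slide the orange lock grip all the way to its release stop, lift the tote clear by its black bridge handle, and tilt it until all three loose parts (two white stirring bars and a green joint clip) have slid together into one corner: the corner at the lock side of the tote, on the side where the tan dish stands. Finish while holding the tote in the air, still and tilted down towards that corner, clear of everything, without spilling a part or shifting the other things on the worktop.

Things in the scene. Friction and masses are not known exactly. Their poses are not given: they have to be found in the camera images.
- dock: fixed aluminium docking plate, 236 x 232 mm and 8 mm thick, on the worktop; origin at worktop height under the centre of the tote's seat. Its -x side (front, roughly towards the robot) carries the lock's track, +y is to the left seen from the lock side. Low grey rims (up to 20 mm above the worktop) locate the tote with about 3 mm of play. The plate reaches from x = -150 to +86 mm
- lock (a joint): sliding transport lock on the front of the docking plate, in m: 0 locked (red dot), 0.045 released, against its end stop (green dot); the start is 0 to 0.008. It slides along the dock's +y (to the left), takes about 2 N and stays where it is left. Locked, its flat steel bolt (24 mm wide) lies over the tote's front tongue, so the tote cannot be lifted
- lock_grip (a point): point to grip on the lock's orange upright grip, a block 16 mm (dock x) by 18 mm (dock y) that stands from 36 to 78 mm above the worktop; this point is on its axis 62 mm above the worktop, 118 mm in front of the dock's origin; it moves with the lock. The bolt and the black carriage below reach up to 37 mm
- tote: loose blue open tote, 140 mm (its x) by 200 mm (its y) by 52 mm high, walls and floor 4 mm, about 0.26 kg, on the docking plate, its underside 8 mm above the worktop; origin at the centre of its underside, z up. Its front (-x, with a steel tongue 16 mm deep and 30 mm wide at 14 to 20 mm height) faces the lock; +y is its left side.
- tote_handle (a point): middle of the tote's black handle bar, 100 mm above the tote's underside; the bar runs along the tote's y over the whole length (202 mm), is 13 mm wide (tote x) and 24 mm high (88 to 112 mm above the underside), and is carried by blue straps 36 mm wide at both ends; free space of 84 mm under it down to the floor
- tote_in (a point): centre of the tote's inner floor, 4 mm above its underside. The inside is smooth and slick: parts begin to slide at a slope of some 10 to 15 degrees, and slide well into a corner along the walls when it slopes about 25 degrees towards both walls of that corner
- corner_left (a point): the tote's inner front left floor corner (tote x = -66, y = +96, z = 4 mm): the corner wanted if the dish stands on the tote's +y side
- corner_right (a point): the tote's inner front right floor corner (tote x = -66, y = -96, z = 4 mm): the corner wanted if the dish stands on the tote's -y side
- stir_bar_0: white PTFE stirring bar, a smooth rod 9 mm thick and 30 mm long (12 g), loose on the tote's floor; origin on its underside at mid length, its own y along the rod
- stir_bar_1: white PTFE stirring bar, a smooth rod 9 mm thick and 30 mm long (12 g), loose on the tote's floor; origin on its underside at mid length, its own y along the rod
- joint_clip: green plastic joint clip, a C shaped ring 34 x 28 x 13 mm (12 g), loose on the tote's floor; origin at the centre of its underside
- dish: small round tan dish, 83 mm wide and 38 mm high, about 190 mm to the left or to the right of the tote; it shows which front corner is wanted; not to be moved; origin at the centre of its underside
- red_cap_bottle: bystander, loose, not to be moved: white bottle with red cap, 56 mm wide, 122 mm high, on the other side of the tote, about 190 mm away; origin under its centre
- grease_tube: bystander, loose, not to be moved: white tube with red cap, 36 x 136 x 26 mm, to the right near the front edge. Behind and right of it, about x > 0.42 and y < -0.33 m, stand a tall fixed rotary evaporator and a water bath: keep the arm clear of them. Origin at the centre of its underside
- tape_roll: bystander, loose, not to be moved: roll of tan tape lying flat, 78 mm wide, 19 mm high, near the left front edge; origin at the centre of its underside

How it is judged (in metres and radians):
On the way, in this order (a step that is already met when the one before it is completed fails the run):
1. the lock has been slid to its release stop (value of joint lock above 0.042 m), for 0.2 s.
2. the tote is lifted clear of the docking plate in the fingers (height (world z) of tote_in above 0.06 m and contact force between the fingers and tote above 0.5 N and contact force between tote and dock below 0.3 N), for 0.2 s.
At the end, for the whole second after the job is handed in: Lock within 5 mm of its stop; tote held still by the fingers, inner front corners 50 mm and floor centre 60 mm or more up, not touching dock, dish or bottle; sloping 7 degrees or more down to its front and to the dish's side; all three parts within 85 mm of the front corner on that side (all of step 2 and value of joint lock above 0.04 m and height (world z) of each of corner_left, corner_right above 0.05 m and angle between tote's own x axis and vertical below 1.4508 rad and contact force between tote and red_cap_bottle below 0.3 N and contact force between tote and dish below 0.3 N and linear speed of tote below 0.03 m/s and angular speed of tote below 0.15 rad/s and ((y of dish in the frame of dock above 0 m and angle between tote's own y axis and vertical above 1.6908 rad and distance between each of stir_bar_0, stir_bar_1, joint_clip and corner_left below 0.085 m) or (y of dish in the frame of dock below 0 m and angle between tote's own y axis and vertical below 1.4508 rad and distance between each of stir_bar_0, stir_bar_1, joint_clip and corner_right below 0.085 m))); the arm keeps its last pose, push and grip.
It fails at once if a part is spilled out of the tote (distance between any of stir_bar_0, stir_bar_1, joint_clip and tote_in above 0.16 m).
It fails at once if another thing on the worktop is shifted by more than 30 mm (distance of any of dish, red_cap_bottle, grease_tube, tape_roll from where it was at the start of the episode above 0.03 m).
It also fails if it takes over 51 s, if anything falls off the work surface, if the arm or the gripper's body presses on something with over 40 N, if the wrist force passes 120 N, or if a joint passes its speed limit or range.

ROBOT

A 6-joint arm with a two-finger parallel gripper is mounted at the origin on a cart in front of the work surface, level with it; the furniture and walls round the work are solid. World frame = base frame: x ahead of the robot, y to its left, z up, the work surface at z = 0. Lengths are in m, angles in degrees, forces in N, time in s.
With the tool pointing down it reaches from about 0.375 to 0.9 m from the base axis. Payload 3.1 kg.
Tool frame: the origin (TCP) lies between the finger pads; the fingertips stand 22 mm ahead of it and the grasp point (between the pads) lies 3 mm ahead of it (bot.tip_extent is the distance from the TCP to the fingertips, in m); y points along the fingers, z is the direction in which the jaws open and shut, and the axes are right-handed (so a half turn about y gives the same grasp; the last joint's range is limited). The gripper opens to 87 mm and grips with 3 to 60 N. Pads are 19 mm wide; open, the fingers measure 117 mm over their backs; the gripper's body (75 mm by 190 mm) begins 51 mm behind the grasp point.
Start: joints at [-86.717, 30.224, 82.088, -0, 67.689, -10.227], TCP at [0.146, -0.608, 0.245] pointing down, gripper open.
Joint ranges: [-176.69, 176.69], [-43.24, 126.21], [12.49, 139.97], [-82, 262], [0, 151.66], [-163.58, 163.58]. Speed limits (degrees/s): [159.86, 159.86, 180, 180, 180, 180].

INTERFACE

Orientations are given as a 3x3 rotation matrix whose columns are the frame's x, y, z axes.
In Python, from rig import bot, eyes, models gives the robot as it stands. The module is installed in compiled form; this text tells all that it offers.
- The arm moves only by the tool arm_command, never from a script. Its arguments are lists of equal length, an entry for each row: "translation": the shift along the tool's x, y, z each as a share of 0.08 m, from -1 to 1, a list of three; "rotation": the turn, a rotation vector about the tool's x, y, z each as a share of 60 degrees, from -1 to 1, a list of three; "grip": the closure, from -1 (fully open) to 1 (shut), so that 0 is half open. In form: {"translation": [[x, y, z], ...], "rotation": [[rx, ry, rz], ...], "grip": [grip, ...]}. A call has 1 to 5 rows; each row is the pose to reach, as a shift and turn from the pose commanded when the call began, along the tool's axes at that moment; what a row does not reach only later rows make up. A row lasts 1/10 s, in which the tool goes at most 50 mm and 8.59 degrees, less where a joint would pass 70% of its speed; a pose out of reach is approached as far as the arm can. A call with a number of a shift or a turn outside -1 to 1 is refused whole. A call with a gripper value outside its range is refused whole. The fingers move at their own pace and stop on an object; the grip force is fixed at half the most. Time passes only in rows, so rows that repeat a pose let the fingers close. It gives the time, the measured TCP pose, the force and the opening at its end, in the units of the state.
- bot.read_state(): the state, without advancing time (a new reading comes with each control period).
- eyes.capture(name): name is "scene" or "top"; returns a dict with "image" (480x640x3 uint8, blue, green, red), "mtx" (3x3 intrinsics, pixels), "rvec" (rotation vector, rad) and "tvec" (3), from world to camera coordinates, as OpenCV has them. Camera axes: x right, y down, z forward; pixel columns grow to the right and rows downward; lengths in m; the calibration is good to about 2 mm. A picture is of the moment at which its call begins. There is no depth.
- bot.hand_in(): hands the job in, once; it reports no verdict.
Trained networks look in the newest picture that a camera, given by its name, has taken for a name from the list of things; names that differ only in an ending like _2 or _b are one class to them, and where a whole thing is asked for, a point or a joint stands for the part that bears it (a point fixed in the world has none). Each returns a list of dicts, best first, with "conf" (0 to 1); they miss things now and then, are a little off and sometimes report something else, mostly with a low value. They report only what shows in the picture. A call takes as long as a camera call.
- models.recognise(camera, thing): "extent" ([left, top, right, bottom] as shares, 0 to 1, of the picture: columns of its width, rows of its height, round what is visible of it).
- models.spot_point(camera, thing): "point" ([column, row] as shares, 0 to 1, of the picture: columns of its width, rows of its height: a listed point, or the origin of a listed thing).
The state is a dict: "time_s": time; "joint_positions": joint angles; "qvel": joint speeds; "tau": joint torques, N m; "position": TCP position; "tcp_rot": TCP orientation; "force": force on the tool from outside, world axes, zero at the start; "moment": the same for the moment, N m; "opening": opening from 0.0 (shut) to 1.0 (fully open).
Only numpy, scipy, OpenCV 4.12 (cv2) and the standard library are available. Lean on these libraries where they do the work, as an engineer would, in place of code of your own. Each camera call takes 0.05 s, during which the arm holds its last target. There are 200 camera calls.

## Working session

There is one attempt and no reset: what is moved stays moved. The work goes in short steps, Python scripts to look and compute and a tool call to move; the robot and the scene stay as the last step left them, time stands still between calls to the robot, and variables do not carry over. Pictures are saved under pics/ and viewed, about 8 in all and at most 12, crops included, and the job is handed in when it is done.

Besides the shell and the picture viewer there is one more tool, called after "Call:" as name(argument=value, ...) on one line, values as JSON. arm_command: Moves the arm, as the interface text tells. Shift numbers are shares of 0.08 m and turn numbers shares of 60 degrees, none past 1 either way. Its arguments: {"type":"object","properties":{"translation":{"type":"array"},"rotation":{"type":"array"},"grip":{"type":"array"}},"required":["translation","rotation","grip"]}

```bash
mkdir -p pics; cat > h.py <<'E'
import numpy as np, cv2
from rig import bot, eyes, models
def cap(n,save=None):
    c=eyes.capture(n)
    if save: cv2.imwrite('pics/'+save,c['image'])
    return c
def ray(c,px):
    R=cv2.Rodrigues(np.array(c['rvec'],float))[0]; t=np.array(c['tvec'],float).ravel()
    d=R.T@np.linalg.inv(np.array(c['mtx']))@np.array([px[0],px[1],1.0]); return -R.T@t,d
def atz(c,px,z):
    o,d=ray(c,px); return o+d*(z-o[2])/d[2]
def spot(c,n,thing,z):
    r=models.spot_point(n,thing)
    if not r: return None
    p=r[0]['point']; px=(p[0]*640,p[1]*480)
    return np.round(px,0),round(r[0]['conf'],2),np.round(atz(c,px,z),4)
E
python3 - <<'E'
from h import *
s=bot.read_state(); print(s['time_s'],s['position'],np.round(s['tcp_rot'],3),s['opening'],s['force'])
Z=dict(dock=0,lock_grip=.062,tote=.008,tote_handle=.108,tote_in=.012,corner_left=.012,corner_right=.012,stir_bar_0=.012,joint_clip=.012,dish=0,red_cap_bottle=0,grease_tube=0,tape_roll=0)
for n in('scene','top'):
    c=cap(n,n+'0.png'); print(n,ray(c,(320,240))[0])
    for k,z in Z.items(): print(k,spot(c,n,k,z))
a=cv2.imread('pics/scene0.png');b=cv2.imread('pics/top0.png')
E
```

```text
0.0 [ 0.14598265 -0.6070188   0.24357932] [[-0.972 -0.     0.234]
 [-0.234  0.002 -0.972]
 [-0.    -1.    -0.002]] 1.0003437070910863 [-0.05922742  0.03516805  0.49597997]
scene [ 0.46020908 -0.82097925  0.79685261]
dock None
lock_grip (array([364., 290.]), 0.61, array([ 0.5925, -0.0625,  0.062 ]))
tote (array([364., 287.]), 0.64, array([0.604 , 0.0017, 0.008 ]))
tote_handle (array([370., 256.]), 0.7, array([ 0.611 , -0.0024,  0.108 ]))
tote_in (array([364., 289.]), 0.63, array([ 0.6034, -0.0091,  0.012 ]))
corner_left (array([335., 264.]), 0.95, array([0.5402, 0.0856, 0.012 ]))
corner_right (array([348., 319.]), 0.83, array([ 0.5563, -0.1023,  0.012 ]))
stir_bar_0 None
joint_clip (array([376., 354.]), 0.6, array([ 0.6034, -0.2   ,  0.012 ]))
dish (array([350., 244.]), 0.61, array([0.5892, 0.1796, 0.    ]))
red_cap_bottle (array([377., 354.]), 0.86, array([ 0.6063, -0.1911,  0.    ]))
grease_tube (array([265., 394.]), 0.68, array([ 0.3797, -0.2741,  0.    ]))
tape_roll (array([275., 200.]), 0.84, array([0.3835, 0.4019, 0.    ]))
top [0.3551812  0.05529477 1.20301853]
dock None
lock_grip (array([353., 242.]), 0.58, array([ 0.4931, -0.0105,  0.062 ]))
tote (array([347., 204.]), 0.57, array([ 0.6046, -0.0018,  0.008 ]))
tote_handle (array([351., 193.]), 0.63, array([ 0.61  , -0.0092,  0.108 ]))
tote_in (array([344., 204.]), 0.62, array([0.6029, 0.0049, 0.012 ]))
corner_left (array([312., 229.]), 0.71, array([0.5378, 0.0934, 0.012 ]))
corner_right (array([389., 226.]), 0.66, array([ 0.5417, -0.1107,  0.012 ]))
stir_bar_0 (array([366., 188.]), 0.59, array([ 0.6447, -0.0531,  0.012 ]))
joint_clip (array([347., 188.]), 0.51, array([ 0.6467, -0.003 ,  0.012 ]))
dish (array([279., 215.]), 0.71, array([0.5816, 0.1809, 0.    ]))
red_cap_bottle (array([418., 203.]), 0.66, array([ 0.6033, -0.1952,  0.    ]))
grease_tube None
tape_roll (array([200., 295.]), 0.59, array([0.3719, 0.3945, 0.    ]))
```

View pics/top0.png

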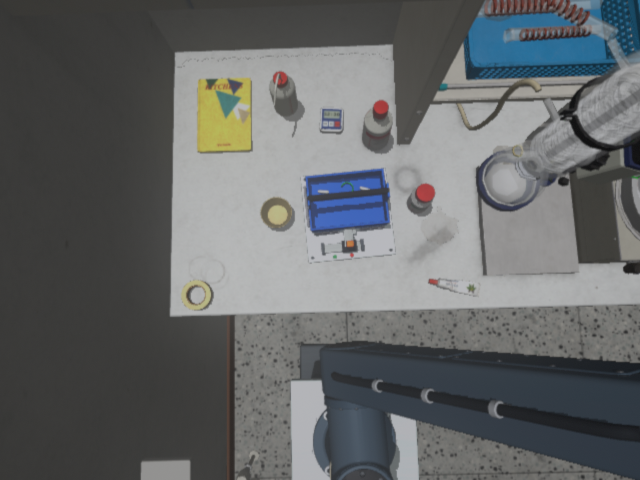

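View pics/scene0.png

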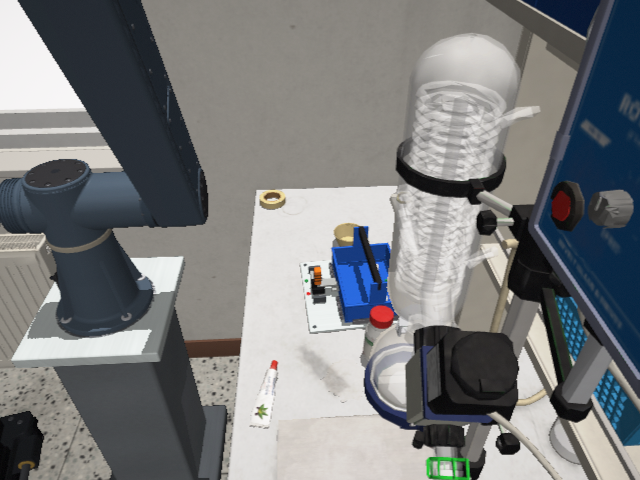

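```bash
python3 - <<'E'
from h import *
a=cv2.imread('pics/top0.png')[160:270,260:430];b=cv2.imread('pics/scene0.png')[215:345,290:400]
A=cv2.resize(a,None,fx=4.5,fy=4.5,interpolation=2)[:,:765];cv2.imwrite('pics/a1.png',A)
c=cap('top')
im=c['image'];hsv=cv2.cvtColor(im,cv2.COLOR_BGR2HSV)
def blob(lo,hi,roi):
    m=cv2.inRange(hsv,lo,hi);k=np.zeros_like(m);y0,y1,x0,x1=roi;k[y0:y1,x0:x1]=255;m&=k
    return np.argwhere(m)[:,::-1]
o=blob((5,150,120),(18,255,255),(220,265,300,400));print(len(o),o.mean(0),o.min(0),o.max(0),atz(c,o.mean(0),.07))
bl=blob((110,120,60),(130,255,255),(150,240,290,400));print(cv2.minAreaRect(bl.astype(np.int32)),len(bl))
box=cv2.boxPoints(cv2.minAreaRect(bl.astype(np.int32)));print(box)
c=cap('scene');hsv=cv2.cvtColor(c['image'],cv2.COLOR_BGR2HSV)
o=blob((5,150,120),(18,255,255),(250,300,300,335));print(len(o),o.mean(0),o.min(0),o.max(0),atz(c,o.mean(0),.06))
E
```

```text
24 [349.66666667 243.45833333] [347 241] [352 245] [ 0.4898394 -0.0027762  0.07     ]
((348.07427978515625, 199.24258422851562), (54.42853546142578, 80.89652252197266), 84.2894058227539) 3015
[[305.11884 176.18813]
 [385.6139  168.13863]
 [391.02972 222.29704]
 [310.53467 230.34654]]
85 [317.17647059 274.69411765] [314 267] [320 284] [ 0.49234802 -0.00551311  0.06      ]
```

View pics/a1.png

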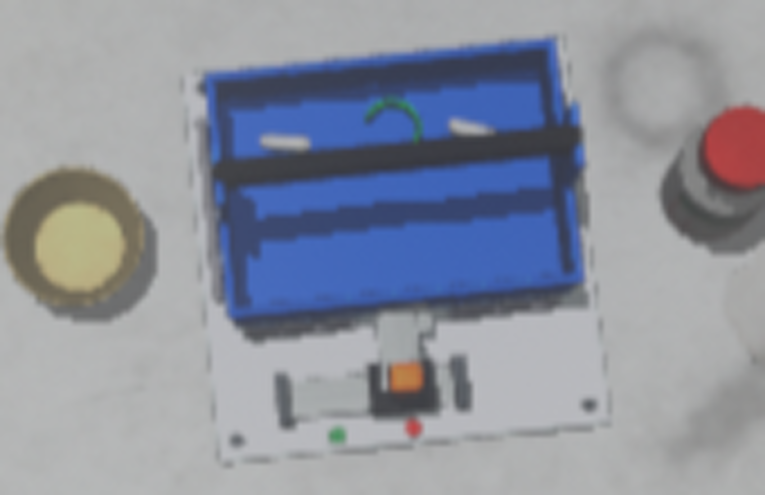

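```bash
python3 - <<'E'
from h import *
c=cap('top')
f=lambda p,z:atz(c,(p[0]/4.5+260-.4,p[1]/4.5+160-.4),z)
FL,FR,BL=[f(p,.008) for p in((225,463),(608,425),(183,72))]
print(FL,FR,BL)
L,R=f((215,172),.12),f((580,138),.12);print('bar',L,R,(L+R)/2,np.linalg.norm(L-R))
for n,a in(('plate',FL-FR),('bar',L-R),('side',BL-FL)):print(n,np.degrees(np.arctan2(a[1],a[0])), np.linalg.norm(a))
print('grip',f((406,377),.078))
yw=np.arctan2((FL-FR)[1],(FL-FR)[0])-np.pi/2
o=(FL+FR)/2+.150*np.array([np.cos(yw),np.sin(yw),0]);print('dock o',o,np.degrees(yw))
print('dish',f((75,240),.038),'bottle',f((745,150),.122))
E
```

```text
[0.4493484  0.10146887 0.008     ] [ 0.46594898 -0.12380354  0.008     ] [0.68602984 0.12179668 0.008     ]
bar [0.59877268 0.09922029 0.12      ] [ 0.61198924 -0.09903335  0.12      ] [6.05380957e-01 9.34701527e-05 1.20000000e-01] 0.19869369067186402
plate 94.21457342589436 0.22588324391347078
bar 93.81397441039137 0.19869369067186402
side 4.9089041236281865 0.23755277434413358
grip [ 0.48908099 -0.00276088  0.078     ]
dock o [ 6.07243066e-01 -1.43557850e-04  8.00000000e-03] 4.214573425894359
dish [0.57913939 0.18485989 0.038     ] bottle [ 0.60236015 -0.18722231  0.122     ]
```

Measured: dock yaw is about 4.3°, the grip is at (0.489, -0.003), and the tote's bar centre is at (0.6055, 0.000). The dish is at +y, so `corner_left` is the target corner. I'll align the tool and travel over.

Call:
arm_command(translation=[[0,0,0],[0,0,0]], rotation=[[0,0.154,0],[0,0.154,0]], grip=[-1,-1])

```text
time_s: 1.75
position: [0.146, -0.6077, 0.2445]
tcp_rot: [[-0.997, 0.0, 0.074], [-0.074, -0.0, -0.997], [-0.0, -1.0, 0.0]]
force: [-0.6, 0.4, -0.8]
opening: 1.0
```

Call:
arm_command(translation=[[-0.3,0,-0.45],[-0.6,0,-0.9],[-0.6,0,-0.9]], rotation=[[0,0,0],[0,0,0],[0,0,0]], grip=[-1,-1,-1])

```text
time_s: 2.05
position: [0.1905, -0.5263, 0.244]
tcp_rot: [[-0.997, 0.0, 0.081], [-0.081, 0.007, -0.997], [-0.001, -1.0, -0.007]]
force: [-0.6, -0.0, -0.1]
opening: 0.997
```

Call:
arm_command(translation=[[-0.3,0,-0.45],[-0.6,0,-0.9],[-0.6,0,-0.9]], rotation=[[0,0,0],[0,0,0],[0,0,0]], grip=[-1,-1,-1])

```text
time_s: 2.35
position: [0.2324, -0.4516, 0.2443]
tcp_rot: [[-0.997, -0.0, 0.081], [-0.081, 0.006, -0.997], [-0.0, -1.0, -0.006]]
force: [0.2, 0.3, 0.9]
opening: 1.003
```

Call:
arm_command(translation=[[-0.3,0,-0.45],[-0.6,0,-0.9],[-0.6,0,-0.9]], rotation=[[0,0,0],[0,0,0],[0,0,0]], grip=[-1,-1,-1])

```text
time_s: 2.65
position: [0.2744, -0.3773, 0.2444]
tcp_rot: [[-0.997, -0.001, 0.08], [-0.08, 0.004, -0.997], [0.0, -1.0, -0.004]]
force: [-0.2, -0.2, -0.6]
opening: 0.999
```

Call:
arm_command(translation=[[-0.3,0,-0.45],[-0.6,0,-0.9],[-0.6,0,-0.9]], rotation=[[0,0,0],[0,0,0],[0,0,0]], grip=[-1,-1,-1])

```text
time_s: 2.95
position: [0.3169, -0.303, 0.2445]
tcp_rot: [[-0.997, -0.001, 0.08], [-0.08, 0.002, -0.997], [0.0, -1.0, -0.002]]
force: [-0.2, -0.3, -0.8]
opening: 1.0
```

Call:
arm_command(translation=[[-0.3,0,-0.45],[-0.6,0,-0.9],[-0.6,0,-0.9]], rotation=[[0,0,0],[0,0,0],[0,0,0]], grip=[-1,-1,-1])

```text
time_s: 3.25
position: [0.3597, -0.2286, 0.2447]
tcp_rot: [[-0.997, 0.0, 0.081], [-0.081, 0.001, -0.997], [-0.0, -1.0, -0.001]]
force: [-0.4, -0.1, 0.1]
opening: 1.003
```

Call:
arm_command(translation=[[-0.3,0,-0.45],[-0.6,0,-0.9],[-0.6,0,-0.9]], rotation=[[0,0,0],[0,0,0],[0,0,0]], grip=[-1,-1,-1])

```text
time_s: 3.55
position: [0.4028, -0.154, 0.2448]
tcp_rot: [[-0.997, 0.001, 0.08], [-0.08, -0.0, -0.997], [-0.001, -1.0, 0.0]]
force: [-0.5, -0.7, 0.1]
opening: 1.002
```

Call:
arm_command(translation=[[-0.3,0,-0.45],[-0.6,0.3,-0.9],[-0.6,0.5,-0.9]], rotation=[[0,0,0],[0,0,0],[0,0,0]], grip=[-1,-1,-1])

```text
time_s: 3.85
position: [0.4461, -0.0793, 0.2042]
tcp_rot: [[-0.997, 0.003, 0.08], [-0.08, -0.001, -0.997], [-0.003, -1.0, 0.001]]
force: [-0.3, -0.6, -0.5]
opening: 0.999
```

Call:
arm_command(translation=[[-0.3,0.2,-0.45],[-0.6,0.5,-0.9],[-0.6,0.5,-0.9],[-0.6,0.5,-0.9]], rotation=[[0,0,0],[0,0,0],[0,0,0],[0,0,0]], grip=[-1,-1,-1,-1])

```text
time_s: 4.25
position: [0.4868, -0.0061, 0.1639]
tcp_rot: [[-0.997, -0.001, 0.076], [-0.076, -0.001, -0.997], [0.001, -1.0, 0.001]]
force: [0.1, -0.1, 0.4]
opening: 1.001
```

```bash
python3 - <<'E'
from h import *
c=cap('scene');s=bot.read_state();print(s['position'],np.round(s['joint_positions'],1))
im=cv2.resize(c['image'][190:350,250:460],None,fx=3.7,fy=3.7,interpolation=2);cv2.imwrite('pics/b1.png',im)
print(spot(c,'scene','lock_grip',.062))
E
```

```text
[ 0.48666524 -0.00654335  0.16450633] [-1.390e+01  2.690e+01  1.062e+02 -1.000e-01  4.690e+01  7.180e+01]
(array([316., 275.]), 0.7, array([ 0.4885, -0.0095,  0.062 ]))
```

View pics/b1.png

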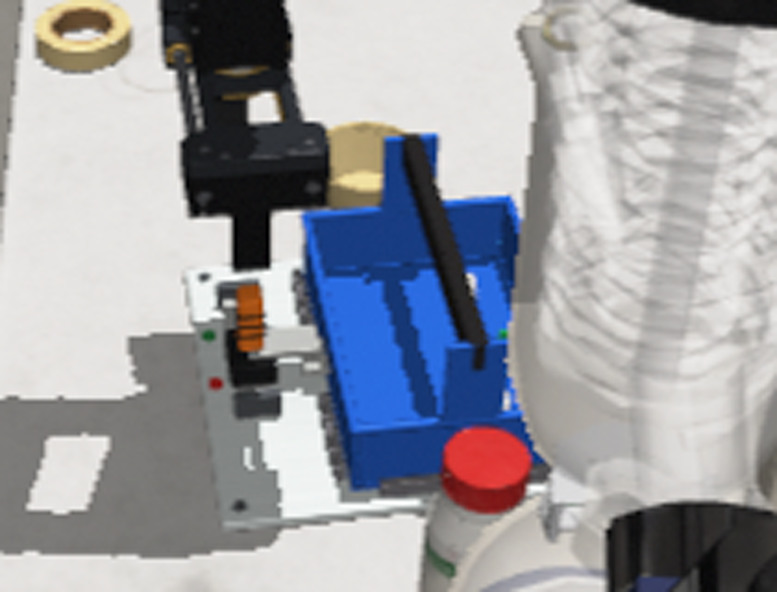

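Seen from the `scene` camera, the gripper is straight above the orange grip (crop pixel 250, 318) and clear of the tote. I'll descend, close and slide.

Call:
arm_command(translation=[[-0.03,0.4,-0.03],[-0.03,0.8,-0.03],[-0.03,0.8,-0.03]], rotation=[[0,0,0],[0,0,0],[0,0,0]], grip=[-1,-1,-1])

```text
time_s: 4.65
position: [0.4862, -0.0036, 0.0987]
tcp_rot: [[-0.997, -0.006, 0.072], [-0.072, 0.001, -0.997], [0.006, -1.0, -0.001]]
force: [-0.8, -0.3, 0.4]
opening: 1.001
```

Call:
arm_command(translation=[[0,0.25,0],[0,0.44,0],[0,0.44,0],[0,0.44,0]], rotation=[[0,0,0],[0,0,0],[0,0,0],[0,0,0]], grip=[-1,-1,-1,-1])

```text
time_s: 5.05
position: [0.489, -0.0031, 0.0667]
tcp_rot: [[-0.997, 0.002, 0.073], [-0.073, -0.001, -0.997], [-0.002, -1.0, 0.001]]
force: [-0.3, -0.2, 0.1]
opening: 1.001
```

Call:
arm_command(translation=[[0,0,0],[0,0,0],[0,0,0],[0,0,0],[0,0,0]], rotation=[[0,0,0],[0,0,0],[0,0,0],[0,0,0],[0,0,0]], grip=[1,1,1,1,1])

```text
time_s: 5.55
position: [0.4883, -0.002, 0.0655]
tcp_rot: [[-0.997, 0.0, 0.075], [-0.075, -0.0, -0.997], [-0.0, -1.0, 0.0]]
force: [-0.0, 0.3, 0.9]
opening: 0.63
```

Call:
arm_command(translation=[[0,0,0],[0,0,0],[0,0,0],[0,0,0]], rotation=[[0,0,0],[0,0,0],[0,0,0],[0,0,0]], grip=[1,1,1,1])

```text
time_s: 5.95
position: [0.4882, -0.0021, 0.0653]
tcp_rot: [[-0.997, -0.0, 0.074], [-0.074, 0.0, -0.997], [0.0, -1.0, -0.0]]
force: [-0.0, -0.3, 0.6]
opening: 0.264
```

Call:
arm_command(translation=[[0,0,0],[0,0,0],[0,0,-0.1],[0,0,-0.2],[0,0,-0.3]], rotation=[[0,0,0],[0,0,0],[0,0,0],[0,0,0],[0,0,0]], grip=[1,1,1,1,1])

```text
time_s: 6.45
position: [0.4864, 0.0225, 0.0653]
tcp_rot: [[-0.997, 0.0, 0.075], [-0.075, -0.0, -0.997], [-0.0, -1.0, 0.0]]
force: [-0.1, -2.4, -2.4]
opening: 0.206
```

Call:
arm_command(translation=[[0,0,-0.06],[0,0,-0.12],[0,0,-0.16],[0,0,-0.16],[0,0,-0.16]], rotation=[[0,0,0],[0,0,0],[0,0,0],[0,0,0],[0,0,0]], grip=[1,1,1,1,1])

```text
time_s: 6.95
position: [0.4855, 0.0352, 0.0653]
tcp_rot: [[-0.997, -0.0, 0.074], [-0.074, 0.001, -0.997], [0.0, -1.0, -0.001]]
force: [0.5, 1.9, -2.0]
opening: 0.206
```

Gripped (18 mm) and sliding. I'll continue towards the stop.

Call:
arm_command(translation=[[0,0,-0.02],[0,0,-0.03],[0,0,-0.04],[0,0,-0.05],[0,0,-0.05]], rotation=[[0,0,0],[0,0,0],[0,0,0],[0,0,0],[0,0,0]], grip=[1,1,1,1,1])

```text
time_s: 7.45
position: [0.4855, 0.0363, 0.0653]
tcp_rot: [[-0.997, 0.0, 0.076], [-0.076, -0.003, -0.997], [0.0, -1.0, 0.003]]
force: [-1.6, -12.2, -2.6]
opening: 0.205
```

Call:
arm_command(translation=[[0,0,-0.02],[0,0,-0.03],[0,0,-0.03],[0,0,-0.03],[0,0,-0.03]], rotation=[[0,0,0],[0,0,0],[0,0,0],[0,0,0],[0,0,0]], grip=[1,1,1,1,1])

```text
time_s: 7.95
position: [0.4855, 0.0366, 0.0653]
tcp_rot: [[-0.997, -0.0, 0.077], [-0.077, -0.006, -0.997], [0.0, -1.0, 0.006]]
force: [-2.5, -21.3, -1.8]
opening: 0.203
```

Call:
arm_command(translation=[[0,0,0.05],[0,0,0.05],[0,0,0.05],[0,0,0.05],[0,0,0.05]], rotation=[[0,0,0],[0,0,0],[0,0,0],[0,0,0],[0,0,0]], grip=[1,1,-1,-1,-1])

```text
time_s: 8.45
position: [0.4853, 0.0376, 0.0655]
tcp_rot: [[-0.997, 0.0, 0.075], [-0.075, 0.0, -0.997], [-0.0, -1.0, -0.0]]
force: [0.3, 0.1, 0.2]
opening: 0.395
```

Call:
arm_command(translation=[[0,0,0],[0,0,0],[0,-0.3,0],[0,-0.8,0],[0,-1,0]], rotation=[[0,0,0],[0,0,0],[0,0,0],[0,0,0],[0,0,0]], grip=[-1,-1,-1,-1,-1])

```text
time_s: 8.95
position: [0.4866, 0.0371, 0.1478]
tcp_rot: [[-0.997, 0.004, 0.075], [-0.075, -0.0, -0.997], [-0.004, -1.0, 0.001]]
force: [0.5, 1.0, -0.3]
opening: 0.847
```

Call:
arm_command(translation=[[0,-0.5,0],[0,-1,0],[0,-1,0]], rotation=[[0,0,0],[0,0,0],[0,0,0]], grip=[-1,-1,-1])

```text
time_s: 9.25
position: [0.4887, 0.0368, 0.2303]
tcp_rot: [[-0.997, 0.012, 0.075], [-0.075, -0.002, -0.997], [-0.012, -1.0, 0.002]]
force: [0.3, 0.1, -0.3]
opening: 0.987
```

Call:
arm_command(translation=[[0,0,0],[0,0,0],[0,0,0],[0,0,0],[0,0,0]], rotation=[[0,-0.14,0],[0,-0.28,0],[0,-0.42,0],[0,-0.56,0],[0,-0.7,0]], grip=[-1,-1,-1,-1,-1])

```text
time_s: 9.75
position: [0.4847, 0.0372, 0.2246]
tcp_rot: [[-0.687, -0.001, 0.727], [-0.727, 0.0, -0.687], [0.001, -1.0, -0.001]]
force: [0.3, -0.3, -0.5]
opening: 1.0
```

Call:
arm_command(translation=[[0,0,0],[0,0,0],[0,0,0],[0,0,0],[0,0,0]], rotation=[[0,-0.14,0],[0,-0.28,0],[0,-0.42,0],[0,-0.56,0],[0,-0.7,0]], grip=[-1,-1,-1,-1,-1])

```text
time_s: 10.25
position: [0.4847, 0.0372, 0.2246]
tcp_rot: [[-0.024, -0.002, 1.0], [-1.0, 0.0, -0.024], [-0.0, -1.0, -0.002]]
force: [-0.6, 0.1, -0.2]
opening: 0.998
```

Call:
arm_command(translation=[[0,0,0],[0,0,0]], rotation=[[0,-0.1,0],[0,-0.1,0]], grip=[-1,-1])

```text
time_s: 10.45
position: [0.4848, 0.0372, 0.2246]
tcp_rot: [[0.074, -0.002, 0.997], [-0.997, 0.0, 0.074], [-0.0, -1.0, -0.001]]
force: [0.1, 0.6, 0.4]
opening: 1.002
```

Call:
arm_command(translation=[[0.14,0,0.37],[0.29,0,0.74],[0.29,0,0.74]], rotation=[[0,0,0],[0,0,0],[0,0,0]], grip=[-1,-1,-1])

```text
time_s: 10.75
position: [0.5505, 0.0168, 0.2253]
tcp_rot: [[0.071, 0.005, 0.997], [-0.997, -0.001, 0.071], [0.001, -1.0, 0.005]]
force: [-0.7, -0.2, -0.5]
opening: 0.996
```

Call:
arm_command(translation=[[0.14,0,0.37],[0.29,0,0.74],[0.29,0,0.74],[0.29,0,0.74]], rotation=[[0,0,0],[0,0,0],[0,0,0],[0,0,0]], grip=[-1,-1,-1,-1])

```text
time_s: 11.15
position: [0.6059, -0.0002, 0.2244]
tcp_rot: [[0.073, -0.003, 0.997], [-0.997, 0.001, 0.073], [-0.001, -1.0, -0.003]]
force: [-1.4, 0.2, -0.9]
opening: 1.003
```

```bash
python3 - <<'E'
from h import *
c=cap('scene');s=bot.read_state();print(s['position'],s['time_s'],np.round(s['joint_positions'],1))
im=cv2.resize(c['image'][190:350,250:460],None,fx=3.7,fy=3.7,interpolation=2);cv2.imwrite('pics/b2.png',im)
print(spot(c,'scene','lock_grip',.062),spot(c,'scene','tote_handle',.108))
c=cap('top');print(spot(c,'top','lock_grip',.062))
E
```

```text
[6.05225506e-01 2.65845835e-05 2.24456876e-01] 11.2 [-10.6  30.1  86.1   0.   64.  -14.8]
(array([316., 260.]), 0.93, array([0.4909, 0.0428, 0.062 ])) (array([371., 255.]), 0.9, array([ 6.145e-01, -6.000e-04,  1.080e-01]))
None
```

View pics/b2.png

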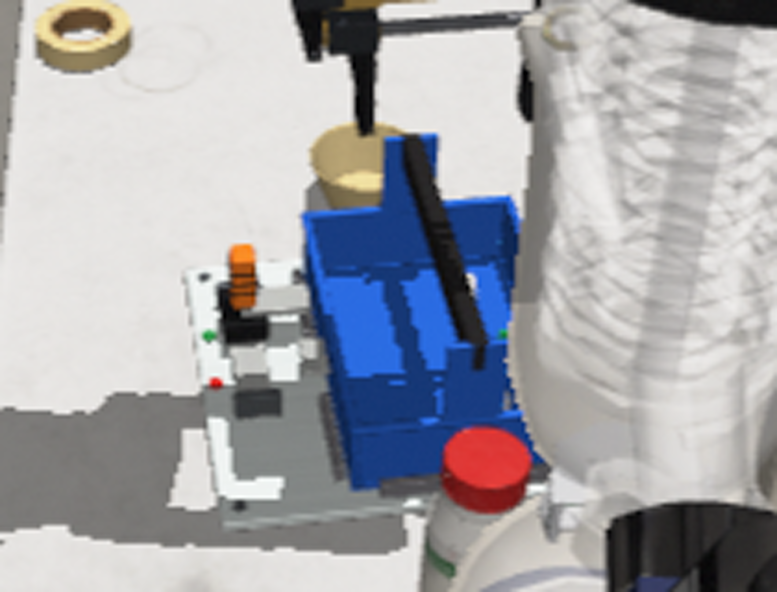

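The lock grip is now at the green dot end (crop pixel 243, 275; y about 0.04), so it is released. The bar is under the open jaws. I'll descend and grip.

Call:
arm_command(translation=[[0,0.4,0.03],[0,0.8,0.03],[0,0.8,0.03]], rotation=[[0,0,0],[0,0,0],[0,0,0]], grip=[-1,-1,-1])

```text
time_s: 11.7
position: [0.6055, 0.0005, 0.1576]
tcp_rot: [[0.074, -0.01, 0.997], [-0.997, 0.002, 0.074], [-0.002, -1.0, -0.01]]
force: [-0.8, -0.1, -0.6]
opening: 1.003
```

Call:
arm_command(translation=[[0,0.3,0],[0,0.62,0],[0,0.62,0],[0,0.62,0]], rotation=[[0,0,0],[0,0,0],[0,0,0],[0,0,0]], grip=[-1,-1,-1,-1])

```text
time_s: 12.1
position: [0.6096, -0.0002, 0.1129]
tcp_rot: [[0.075, 0.001, 0.997], [-0.997, -0.0, 0.075], [0.0, -1.0, 0.001]]
force: [1.1, 1.2, 0.7]
opening: 0.999
```

Call:
arm_command(translation=[[0,0,0],[0,0,0],[0,0,0],[0,0,0],[0,0,0]], rotation=[[0,0,0],[0,0,0],[0,0,0],[0,0,0],[0,0,0]], grip=[1,1,1,1,1])

```text
time_s: 12.6
position: [0.6094, -0.0003, 0.1121]
tcp_rot: [[0.075, 0.0, 0.997], [-0.997, -0.0, 0.075], [0.0, -1.0, 0.0]]
force: [0.1, -0.5, 0.6]
opening: 0.63
```

Call:
arm_command(translation=[[0,0,0],[0,0,0],[0,0,0],[0,0,0],[0,0,0]], rotation=[[0,0,0],[0,0,0],[0,0,0],[0,0,0],[0,0,0]], grip=[1,1,1,1,1])

```text
time_s: 13.1
position: [0.6093, -0.0003, 0.1117]
tcp_rot: [[0.074, -0.0, 0.997], [-0.997, 0.0, 0.074], [-0.0, -1.0, -0.0]]
force: [0.1, -0.6, -0.6]
opening: 0.17
```

Call:
arm_command(translation=[[0,0,0],[0,0,0],[0,0,0],[0,0,0]], rotation=[[0,0,0],[0,0,0],[0,0,0],[0,0,0]], grip=[1,1,1,1])

```text
time_s: 13.5
position: [0.6092, -0.0003, 0.1117]
tcp_rot: [[0.074, -0.0, 0.997], [-0.997, 0.0, 0.074], [-0.0, -1.0, -0.0]]
force: [-0.6, -0.8, -0.7]
opening: 0.144
```

Call:
arm_command(translation=[[0,-0.08,0],[0,-0.16,0],[0,-0.24,0],[0,-0.32,0],[0,-0.4,0]], rotation=[[0,0,0],[0,0,0],[0,0,0],[0,0,0],[0,0,0]], grip=[1,1,1,1,1])

```text
time_s: 14.0
position: [0.6094, -0.0003, 0.1445]
tcp_rot: [[0.074, 0.0, 0.997], [-0.997, -0.0, 0.074], [0.0, -1.0, 0.0]]
force: [0.1, -0.1, -2.0]
opening: 0.143
```

Call:
arm_command(translation=[[0,-0.15,0],[0,-0.35,0],[0,-0.55,0],[0,-0.75,0],[0,-0.95,0]], rotation=[[0,0,0],[0,0,0],[0,0,0],[0,0,0],[0,0,0]], grip=[1,1,1,1,1])

```text
time_s: 14.5
position: [0.6092, -0.0003, 0.2212]
tcp_rot: [[0.074, 0.0, 0.997], [-0.997, -0.0, 0.074], [0.0, -1.0, 0.0]]
force: [-0.1, 0.0, -3.2]
opening: 0.147
```

Call:
arm_command(translation=[[0,-0.2,0],[0,-0.4,0],[0,-0.6,0],[0,-0.8,0],[0,-0.9,0]], rotation=[[0,0,0],[0,0,0],[0,0,0],[0,0,0],[0,0,0]], grip=[1,1,1,1,1])

```text
time_s: 15.0
position: [0.6098, -0.0004, 0.2941]
tcp_rot: [[0.074, 0.003, 0.997], [-0.997, -0.001, 0.074], [0.001, -1.0, 0.003]]
force: [1.3, 0.4, -1.9]
opening: 0.145
```

Call:
arm_command(translation=[[0,0,0],[0,0,0],[0,0,0],[0,0,0],[0,0,0]], rotation=[[0.04,0,-0.04],[0.08,0,-0.08],[0.12,0,-0.12],[0.16,0,-0.16],[0.2,0,-0.2]], grip=[1,1,1,1,1])

```text
time_s: 15.5
position: [0.6086, -0.0002, 0.2918]
tcp_rot: [[0.051, 0.222, 0.974], [-0.977, -0.191, 0.094], [0.207, -0.956, 0.207]]
force: [-0.0, -0.3, -2.7]
opening: 0.151
```

Call:
arm_command(translation=[[0,0,0],[0,0,0],[0,0,0],[0,0,0],[0,0,0]], rotation=[[0.04,0,-0.04],[0.08,0,-0.08],[0.12,0,-0.12],[0.16,0,-0.16],[0.21,0,-0.21]], grip=[1,1,1,1,1])

```text
time_s: 16.0
position: [0.6089, -0.0004, 0.2921]
tcp_rot: [[-0.023, 0.433, 0.901], [-0.914, -0.374, 0.156], [0.404, -0.82, 0.405]]
force: [0.1, -0.8, -2.6]
opening: 0.145
```

Call:
arm_command(translation=[[0,0,0],[0,0,0],[0,0,0],[0,0,0],[0,0,0]], rotation=[[0,0,0],[0,0,0],[0,0,0],[0,0,0],[0,0,0]], grip=[1,1,1,1,1])

```text
time_s: 16.5
position: [0.6097, -0.0007, 0.2921]
tcp_rot: [[-0.022, 0.432, 0.901], [-0.915, -0.372, 0.156], [0.403, -0.821, 0.404]]
force: [0.5, -0.3, -3.6]
opening: 0.148
```

```bash
cat > v.py <<'E'
from h import *
import sys
n=sys.argv[1]
s=bot.read_state();print(s['position'],s['time_s'],np.round(s['joint_positions'],1),np.round(s['tcp_rot'],3),s['opening'],s['force'])
c=cap('scene');d=cap('top')
a=cv2.resize(c['image'][130:340,240:480],None,fx=1.9,fy=1.9,interpolation=2)
b=cv2.resize(d['image'][130:270,260:420],None,fx=2.1,fy=2.85,interpolation=2)
print(a.shape,b.shape);h=399
cv2.imwrite('pics/'+n,np.hstack([a[:h],b[:h]]))
for k in('corner_left','corner_right','stir_bar_0','joint_clip','tote_in'):
  for cam in('scene','top'): print(k,cam,[(np.round(np.array(r['point'])*[640,480]),round(r['conf'],2)) for r in models.spot_point(cam,k)[:3]])
E
python3 v.py t1.png
```

```text
[ 0.60972802 -0.00070132  0.29208821] 16.5 [ -0.7  20.8 100.2 -37.4  37.2  21. ] [[-0.022  0.432  0.901]
 [-0.915 -0.372  0.156]
 [ 0.403 -0.821  0.404]] 0.14820746465783458 [ 0.47902129 -0.31410221 -3.62994582]
(399, 456, 3) (399, 336, 3)
corner_left scene [(array([361., 229.]), 0.76), (array([397., 229.]), 0.73), (array([267., 394.]), 0.38)]
corner_left top []
corner_right scene [(array([376., 253.]), 0.82)]
corner_right top [(array([411., 191.]), 0.79)]
stir_bar_0 scene [(array([364., 232.]), 0.29)]
stir_bar_0 top []
joint_clip scene [(array([373., 229.]), 0.55), (array([375., 258.]), 0.24)]
joint_clip top []
tote_in scene [(array([394., 230.]), 0.82)]
tote_in top [(array([362., 169.]), 0.92)]
```

View pics/t1.png

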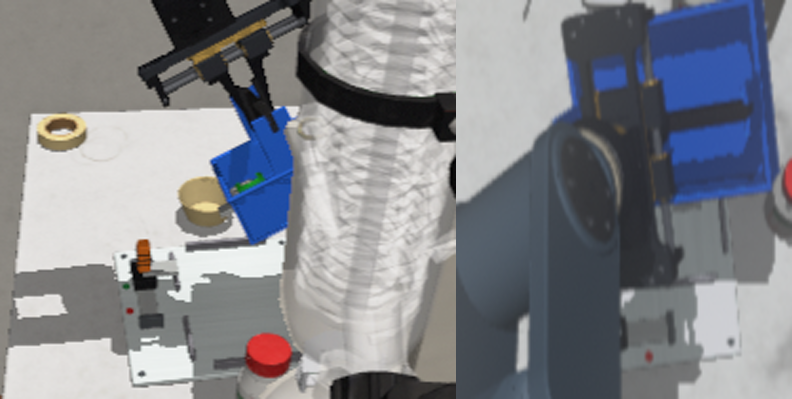

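```bash
cat > w.py <<'E'
from h import *
import sys
c=cap('scene');s=bot.read_state();R=np.array(s['tcp_rot']);p=np.array(s['position'])
im=c['image'];k=8;x0,y0=338,190
big=cv2.resize(im[y0:y0+70,x0:x0+80],None,fx=k,fy=k,interpolation=2)
def proj(v): 
    w=p+R@np.array([-v[1],.003+.1-v[2],v[0]]); q=cv2.projectPoints(w.reshape(1,3),np.array(c['rvec']),np.array(c['tvec']),np.array(c['mtx']),None)[0].ravel(); return w,q
for n,v in dict(cl=(-.066,.096,.004),cr=(-.066,-.096,.004),tin=(0,0,.004),rimL=(-.07,.1,.052),rimR=(-.07,-.1,.052),f85=(-.066,.011,.004),b85=(.019,.096,.004),hl=(0,.1,.112)).items():
    w,q=proj(v);print(n,np.round(w,3),np.round(q,1));cv2.circle(big,tuple(int(t) for t in ((q-[x0,y0]+.5)*k)),5,(0,255,255),1)
cv2.imwrite('pics/'+sys.argv[1],big)
for t in('stir_bar_0','joint_clip'):
    for r in models.recognise('scene',t)[:3]: print(t,np.round(np.array(r['extent'])*[640,480,640,480]),r['conf'])
E
python3 w.py w1.png
```

```text
cl [0.595 0.04  0.145] [361.  231.4]
cr [ 0.591 -0.135  0.223] [372.  254.6]
tin [ 0.652 -0.037  0.21 ] [394.8 227.6]
rimL [0.57  0.061 0.181] [349.9 213.3]
rimR [ 0.566 -0.122  0.262] [359.1 234. ]
f85 [ 0.593 -0.037  0.179] [365.4 240.6]
b85 [0.671 0.054 0.179] [394.9 214.5]
hl [0.608 0.095 0.259] [366.4 175.3]
stir_bar_0 [248. 358. 278. 428.] 0.41
joint_clip [364. 219. 380. 229.] 0.42
```

View pics/w1.png

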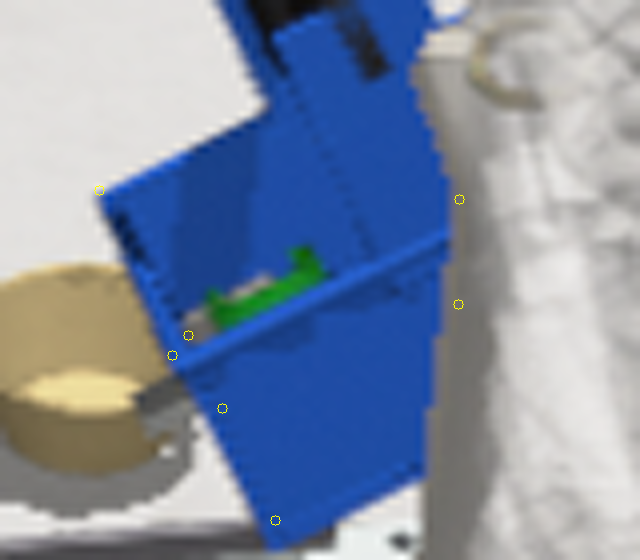

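The clip and a white part lie at the front-left corner (crop pixels 190–325, 265–330), but the near wall hides any second bar. I'll ease the tilt below the sliding angle to look, then tilt again.

Call:
arm_command(translation=[[0,0,0],[0,0,0],[0,0,0],[0,0,0],[0,0,0]], rotation=[[-0.06,0,0.06],[-0.12,0,0.12],[-0.18,0,0.18],[-0.24,0,0.24],[-0.28,0,0.28]], grip=[1,1,1,1,1])

```text
time_s: 17.75
position: [0.6102, -0.0009, 0.2925]
tcp_rot: [[0.065, 0.145, 0.987], [-0.989, -0.124, 0.083], [0.134, -0.982, 0.135]]
force: [0.2, -0.5, -2.5]
opening: 0.15
```

Call:
arm_command(translation=[[0,0,0],[0,0,0],[0,0,0]], rotation=[[-0.04,0,0.04],[-0.06,0,0.06],[-0.06,0,0.06]], grip=[1,1,1])

```text
time_s: 18.05
position: [0.6103, -0.0013, 0.2918]
tcp_rot: [[0.071, 0.08, 0.994], [-0.995, -0.069, 0.076], [0.074, -0.994, 0.074]]
force: [0.2, -0.4, -2.5]
opening: 0.146
```

```bash
python3 w.py w2.png; python3 v.py t2.png >/dev/null
```

```text
cl [0.545 0.083 0.181] [338.  208.4]
cr [ 0.559 -0.108  0.195] [353. 257.]
tin [ 0.618 -0.008  0.193] [375.5 226.5]
rimL [0.537 0.09  0.228] [334.5 189.2]
rimR [ 0.551 -0.109  0.243] [350.1 238.2]
f85 [ 0.551 -0.002  0.188] [344.1 228.1]
b85 [0.63  0.089 0.187] [374.5 203.3]
hl [0.602 0.099 0.293] [364.4 160.4]
joint_clip [347. 204. 359. 211.] 0.45
```

View pics/w2.png

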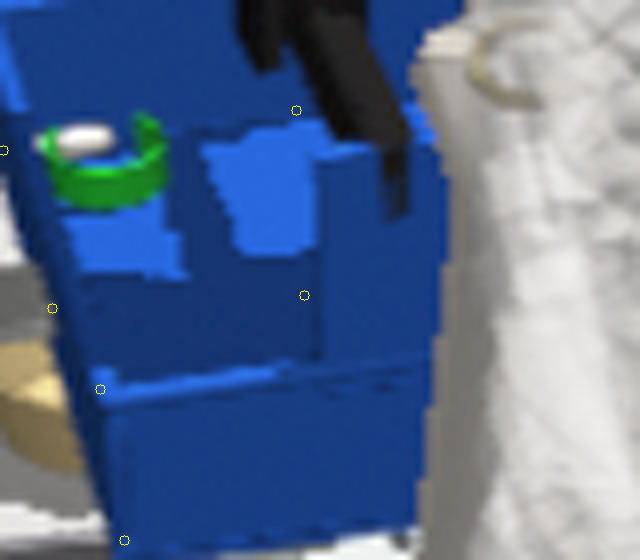

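View pics/t2.png

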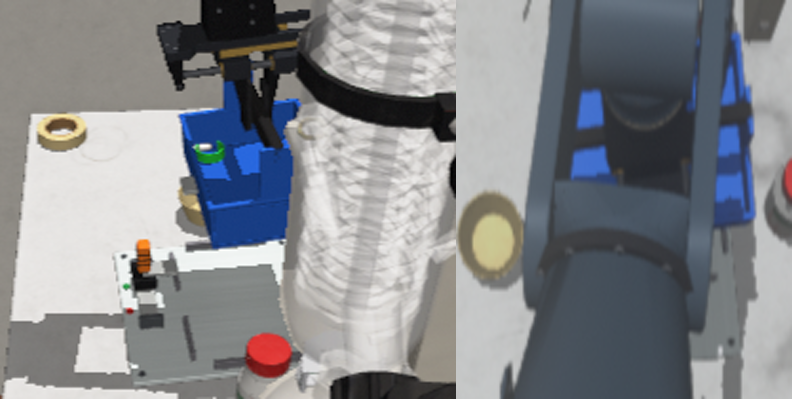

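Call:
arm_command(translation=[[0,0,0],[0,0,0],[0,0,0],[0,0,0],[0,0,0]], rotation=[[0,0.1,0],[0,0.2,0],[0,0.3,0],[0,0.4,0],[0,0.45,0]], grip=[1,1,1,1,1])

```text
time_s: 19.3
position: [0.6093, -0.0004, 0.2917]
tcp_rot: [[-0.39, 0.078, 0.917], [-0.92, -0.068, -0.386], [0.032, -0.995, 0.099]]
force: [-1.3, 0.4, -2.8]
opening: 0.146
```

```bash
sed -i 's/x0,y0=338,190/x0,y0=325,185/' w.py; python3 w.py w3.png
```

```text
cl [0.594 0.107 0.184] [358.2 200.9]
cr [ 0.519 -0.07   0.19 ] [331.3 247.7]
tin [ 0.617 -0.007  0.193] [375.3 226.3]
rimL [0.588 0.115 0.231] [356.1 181.6]
rimR [ 0.51  -0.069  0.237] [326.9 228.7]
f85 [0.561 0.029 0.186] [347.2 220. ]
b85 [0.672 0.074 0.192] [394.2 204.7]
hl [0.648 0.092 0.298] [386.  159.6]
```

View pics/w3.png

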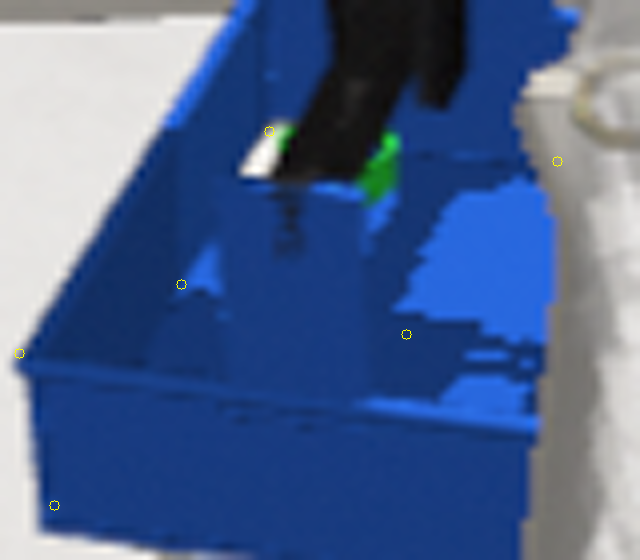

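Yawed, the picture shows the second white bar lying along the front wall right at the corner (crop pixels 240–285, 130–175). The first bar lies along the left wall with the clip beside it, so all three are in the corner. I'll yaw back and tilt again for the final pose.

Call:
arm_command(translation=[[0,0,0],[0,0,0],[0,0,0],[0,0,0],[0,0,0]], rotation=[[0,-0.1,0],[0,-0.2,0],[0,-0.3,0],[0,-0.4,0],[0,-0.45,0]], grip=[1,1,1,1,1])

```text
time_s: 19.95
position: [0.6093, -0.0003, 0.2917]
tcp_rot: [[0.076, 0.078, 0.994], [-0.994, -0.068, 0.081], [0.073, -0.995, 0.073]]
force: [0.5, 0.1, -3.2]
opening: 0.142
```

Call:
arm_command(translation=[[0,0,0],[0,0,0],[0,0,0],[0,0,0],[0,0,0]], rotation=[[0.04,0,-0.04],[0.08,0,-0.08],[0.12,0,-0.12],[0.16,0,-0.16],[0.2,0,-0.2]], grip=[1,1,1,1,1])

```text
time_s: 20.45
position: [0.6091, -0.0002, 0.2919]
tcp_rot: [[0.033, 0.296, 0.955], [-0.96, -0.255, 0.112], [0.277, -0.92, 0.276]]
force: [0.7, -0.8, -3.2]
opening: 0.147
```

Call:
arm_command(translation=[[0,0,0],[0,0,0],[0,0,0],[0,0,0],[0,0,0]], rotation=[[0.04,0,-0.04],[0.08,0,-0.08],[0.12,0,-0.12],[0.14,0,-0.14],[0.14,0,-0.14]], grip=[1,1,1,1,1])

```text
time_s: 20.95
position: [0.6081, 0.0003, 0.2909]
tcp_rot: [[-0.019, 0.431, 0.902], [-0.915, -0.372, 0.158], [0.404, -0.822, 0.401]]
force: [0.1, 0.3, -2.1]
opening: 0.146
```

Call:
arm_command(translation=[[0,0,0],[0,0,0],[0,0,0],[0,0,0],[0,0,0]], rotation=[[0,0,0],[0,0,0],[0,0,0],[0,0,0],[0,0,0]], grip=[1,1,1,1,1])

```text
time_s: 21.45
position: [0.6094, -0.0005, 0.2918]
tcp_rot: [[-0.022, 0.432, 0.901], [-0.915, -0.372, 0.157], [0.403, -0.821, 0.404]]
force: [0.1, 0.1, -3.4]
opening: 0.147
```

Call:
arm_command(translation=[[0,0,0],[0,0,0],[0,0,0],[0,0,0],[0,0,0]], rotation=[[0,0,0],[0,0,0],[0,0,0],[0,0,0],[0,0,0]], grip=[1,1,1,1,1])

```text
time_s: 21.95
position: [0.6093, -0.0003, 0.2917]
tcp_rot: [[-0.021, 0.432, 0.901], [-0.915, -0.372, 0.157], [0.403, -0.821, 0.403]]
force: [0.4, 0.5, -3.1]
opening: 0.15
```

```bash
sed -i 's/x0,y0=325,185/x0,y0=338,190/' w.py; python3 w.py w4.png; python3 -c "
from h import *
c=cap('scene');print(spot(c,'scene','lock_grip',.062),spot(c,'scene','dish',0),spot(c,'scene','red_cap_bottle',0))"
```

```text
cl [0.595 0.04  0.145] [361.  231.4]
cr [ 0.591 -0.135  0.223] [372.  254.6]
tin [ 0.652 -0.037  0.21 ] [394.8 227.6]
rimL [0.57  0.061 0.181] [350.  213.4]
rimR [ 0.566 -0.122  0.262] [359.1 234. ]
f85 [ 0.593 -0.037  0.179] [365.4 240.6]
b85 [0.671 0.054 0.179] [394.9 214.5]
hl [0.608 0.095 0.259] [366.4 175.3]
joint_clip [365. 219. 379. 230.] 0.55
(array([314., 261.]), 0.68, array([0.4864, 0.0397, 0.062 ])) (array([348., 246.]), 0.8, array([0.5836, 0.1717, 0.    ])) (array([377., 352.]), 0.62, array([ 0.6074, -0.1849,  0.    ]))
```

View pics/w4.png

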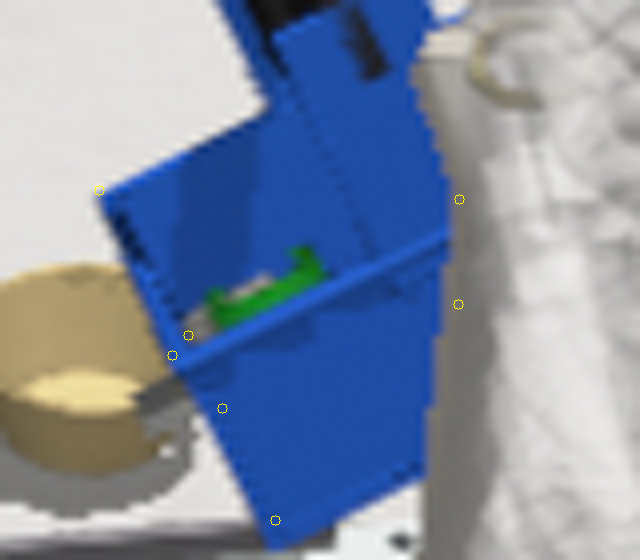

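The final picture matches the first tilt: the clip and white parts are at the front-left corner (190–325, 265–330), and the tote's corners sit where the tool pose predicts, so it has not slipped. I'm handing in.

```bash
python3 -c "
from rig import bot
print(bot.hand_in())"
```

```text
the job is handed in; nothing more can be done
None
```

I handed the job in at about 22 s. The lock is released, and the gripper holds the tote still in the air, tilted towards its front-left corner on the dish side. No verdict is reported, so what follows is from my own last checks.

- **Lock:** I slid it until the force rose to about 21 N at the stop. The last picture puts the grip at y of about 0.04 m, next to the green dot.
- **Tote:** It slopes about 24° down to the front and 24° to the left. The inner front corners are about 0.145 m and 0.22 m up, and the floor centre about 0.21 m. The tote shows no visible slip, and it is clear of the dock, dish and bottle.
- **Parts:** All three were at the front-left corner, each within about 45 mm by eye. I eased the tilt and turned the tote to check. One bar lies along the left wall with the clip beside it, and the other lies along the front wall. In the final pose the near wall partly hides them, so that picture alone doesn't show all three.
- **Other things:** The networks put the dish and bottle within about 10 mm of where they started, which is within their error. I did not measure the tape roll and grease tube again.

The networks were unreliable on the small parts: they missed the bars, and one report of a bar was really the grease tube. I relied on the pictures and the tote's computed position instead.

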